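# Roll the red-sweets tub onto the green labelling line

## Task

The tub of red sweets is to be labelled: roll it along the rubber mat with a gentle push, without picking it up or squeezing it, until it lies at rest on the green line, centred over the line and parallel to it. Leave the tub of orange sweets where it is.

Things in the scene. Friction and masses are not known exactly. Their poses are not given: they have to be found in the camera images.
- red_tub: Tub of red sweets: red sweets on a black core, black caps. Closed cylinder 100 mm long, 54 mm thick, 0.16-0.31 kg, lying on the mat. Origin at its centre, on its axis, 27 mm above the mat; x along its axis (within 4 degrees of the lines' direction), y and z turn as it rolls. Any outer side of the fingers rolls it easily; rubber pad faces cling and jam it. Let go at 50 mm/s it rolls on 10-20 mm, 100 mm/s 50-65 mm.
- amber_tub: The other tub: orange sweets on a white core, white caps. Closed cylinder 100 mm long, 54 mm thick, 0.16-0.31 kg, lying on the mat. Origin at its centre, on its axis, 27 mm above the mat; x along its axis (within 4 degrees of the lines' direction), y and z turn as it rolls. It lies end to end with the red tub, 35 mm or more between their ends; either may be nearer the robot.
- green_line: Green line painted flat on the mat, 330 mm long, 24 mm wide. Origin at its centre on the mat's surface; x along the line, y across it, z up. It lies 100 to 200 mm to the left or right of the tubs, square across the way they roll.
- mat: Fixed grey rubber mat, 360 x 540 mm, 3 mm thick, on the bench, carrying only the two tubs and two painted lines: the green one and, on the tubs' other side, a like yellow one that is not wanted. Origin at the centre of its underside, on the bench; x along the lines, y across them.
Not all that is in view belongs to the job. Of the things like the red_tub, leave any that is blue, pink or turquoise; of the rest the smaller one is meant.

How it is judged:
On the way:
1. the red tub comes rolling over the mat to within 60 mm of the green line (angular speed of red_tub above 0.2 rad/s and height (world z) of red_tub below 0.04 m and y of red_tub in the frame of green_line between -0.06 and 0.06 m), for 0.1 s.
At the end, for the whole second after the job is handed in: The red tub lies on its side on the mat at rest, its axis within 16 mm of the green line's middle and within 10 degrees of parallel to it, its centre within 120 mm of the line's centre along the line; the orange-sweets tub is within 20 mm of where it was (y of red_tub in the frame of green_line between -0.016 and 0.016 m and x of red_tub in the frame of green_line between -0.12 and 0.12 m and angle between the x axis of red_tub and the x axis of green_line, either way round below 0.18 rad and height (world z) of red_tub between 0.024 and 0.036 m and linear speed of red_tub below 0.01 m/s and distance of amber_tub from where it was at the start of the episode below 0.02 m); the robot touches nothing.
It fails at once if the red tub is lifted more than 15 mm off the mat or stood on end (height (world z) of red_tub above 0.045 m).
It fails at once if the red tub is squeezed or pressed with more than 25 N (contact force between the fingers and red_tub above 25 N).
It fails at once if the orange-sweets tub is moved by more than 20 mm (distance of amber_tub from where it was at the start of the episode above 0.02 m).
It also fails if it takes over 40 s, if anything falls off the work surface, if the arm or the gripper's body presses on something with over 40 N, if the wrist force passes 120 N, or if a joint passes its speed limit or range.

## Robot

A 7-joint arm with a two-finger parallel gripper is mounted at the origin on the work surface. World frame = base frame: x ahead of the robot, y to its left, z up, the work surface at z = 0. Lengths are in m, angles in rad, forces in N, time in s.
With the tool pointing down it reaches from about 0.425 to 0.875 m from the base axis. Payload 9.9 kg.
Tool frame: the origin (TCP) lies at the very end of the fingers, on their centre line; the grasp point (between the pads) lies 19 mm behind it; z points along the fingers, x is the direction in which the jaws open and shut, and the axes are right-handed (so a half turn about z gives the same grasp; the last joint's range is limited). The gripper opens to 85 mm and grips with 20 to 120 N. Pads are 22 mm wide; open, the fingers measure 114 mm over their backs; the gripper's body (76 mm by 85 mm) begins 54 mm behind the grasp point. The pads swing forward as they close: fully open they stand 13 mm farther back than shut.
Start: joints at [1.138, 0.576, 0.025, 1.437, -0.015, 1.129, -0.057], TCP at [0.231, -0.634, 0.231] pointing down, gripper open.
Joint ranges: [-2.76, 2.76], [-0.34, 2.15], [-1.52, 1.57], [0.19, 2.46], [-1.09, 4.23], [0.17, 1.99], [-2.82, 2.82]. Speed limits (rad/s): [2.22, 2.22, 3.01, 3.01, 3.14, 3.14, 3.14].

## Interface

Orientations are given as [roll, pitch, yaw] about the fixed x, y, z axes, in that order (R = Rz(yaw) Ry(pitch) Rx(roll)).
In Python, from rig import arm, viewer, workorder gives the robot as it stands.
- The arm moves only by the tool step_arm, never from a script. Its argument "steps" is a list of rows, each a list of 7 numbers: the turn, a rotation vector about the tool's x, y, z in rad, then the shift along the tool's x, y, z in m, then the closure in counts, from 0 (fully open) to 255 (shut). In form: [[rx, ry, rz, tx, ty, tz, jaw], ...]. A call has 1 to 20 rows; each row shifts and turns the pose as measured when the row begins, along the tool's axes as they then stand; what a row does not reach is not made up. A row lasts 1/8 s, in which the tool goes at most 62.5 mm and 10.7 degrees, less where a joint would pass 70% of its speed; a pose out of reach is approached as far as the arm can. A call is refused whole if a number of a shift passes 0.0625 or a number of a turn 0.188, either way. A call with a gripper value outside its range is refused whole. The fingers move at their own pace and stop on an object; the grip force is fixed at half the most. Time passes only in rows, so rows that do not move let the fingers close. It gives the time, the measured TCP pose, the force and the opening at its end, in the units of the state.
- arm.sense(): the state, without advancing time (a new reading comes with each control period).
- viewer.get_image(name): name is "side" or "top" or "wrist"; returns (picture, depth): 420x560x3 uint8, blue, green, red; 420x560 float32, m along the optical axis (not along the pixel's ray), 0 where there is no reading.
- viewer.calibration(name): a dict with "camera_matrix" (3x3 intrinsics, pixels), "dist" ([k1, k2, p1, p2, k3] as OpenCV has them; the pictures are not rectified), "camera_from_world" (4x4, takes a point from world to camera coordinates); the wrist camera has in their place "tool_from_camera" (4x4, takes a point from camera to tool coordinates, whose origin is the TCP and whose axes are the tool frame's). Camera axes: x right, y down, z forward; pixel columns grow to the right and rows downward; lengths in m; the calibration is good to about 2 mm. A picture is of the moment at which its call begins: read the wrist's pose just before it. calibration takes no time and is no camera call.
- workorder.sign_off(): hands the job in, once; it reports no verdict.
The state is a dict: "time": time; "q": joint angles; "joint_vel": joint speeds; "effort": joint torques, N m; "ee_pos": TCP position; "tool_rot": TCP orientation; "contact_force": force on the tool from outside, world axes, zero at the start; "torque": the same for the moment, N m; "finger_gap": finger opening in m.
Only numpy, scipy, OpenCV 4.12 (cv2) and the standard library are available. Lean on these libraries where they do the work, as an engineer would, in place of code of your own. Each camera call takes 0.05 s, during which the arm holds its last target. There are 200 camera calls.

## Working session

There is one attempt and no reset: what is moved stays moved. The work goes in short steps, Python scripts to look and compute and a tool call to move; the robot and the scene stay as the last step left them, time stands still between calls to the robot, and variables do not carry over. Pictures are saved under pics/ and viewed, on a budget of 10 in all, crops included, one or two more only if the job needs it, and the job is handed in when it is done.

Besides the shell and the picture viewer there is one more tool, called after "Call:" as name(argument=value, ...), one argument or row to a line, values as JSON. step_arm: Moves the arm, as the interface text tells. Its arguments: {"type":"object","properties":{"steps":{"type":"array"}},"required":["steps"]}

```bash
mkdir -p pics; cat > h.py <<'E'
import numpy as np, cv2
from rig import arm, viewer, workorder
def ray(name,px,z):
    c=viewer.calibration(name);K=np.array(c["camera_matrix"]);T=np.linalg.inv(np.array(c["camera_from_world"]))
    u=cv2.undistortPoints(np.array(px,float).reshape(-1,1,2),K,np.array(c["dist"],float)).reshape(-1,2)
    d=np.c_[u,np.ones(len(u))]@T[:3,:3].T;o=T[:3,3]
    return o+d*((z-o[2])/d[:,2])[:,None]
E
python3 - <<'E'
from h import *
s=arm.sense();print(s["ee_pos"],s["tool_rot"],s["time"],s["contact_force"],s["finger_gap"])
for n in("top","side"):
    p,d=viewer.get_image(n);cv2.imwrite(f"pics/{n}0.png",p);np.save(f"{n}0d.npy",d)
    print(n,np.linalg.inv(np.array(viewer.calibration(n)["camera_from_world"])).round(3))
E
```

```text
[ 0.23056458 -0.63392113  0.23045481] [ 3.14152874e+00  1.62543942e-03 -1.22193202e+00] 0.0 [-0.87618173  0.14180281  0.13434871] 0.08576723494200397
top [[ 0.018 -0.997  0.073  0.384]
 [-1.    -0.019 -0.02   0.005]
 [ 0.022 -0.073 -0.997  1.383]
 [ 0.     0.     0.     1.   ]]
side [[-0.724 -0.419  0.547 -0.124]
 [-0.689  0.435 -0.58   0.636]
 [ 0.005 -0.797 -0.604  0.742]
 [ 0.     0.     0.     1.   ]]
```

View pics/top0.png

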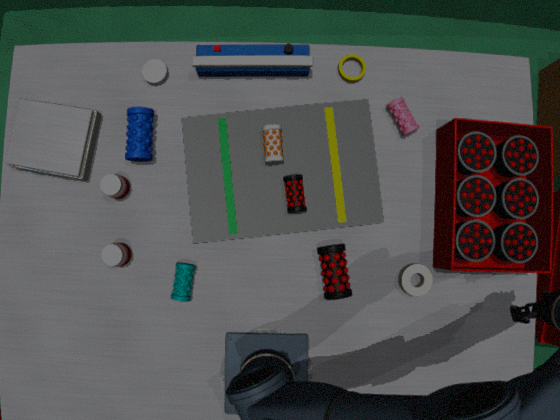

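View pics/side0.png

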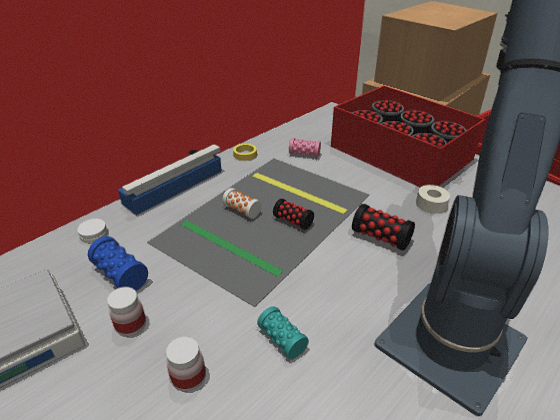

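Top view: the red tub with black caps at (295,194) lies on the mat, the orange one at (273,144), green line from (224,119) to (233,234), yellow on the right. A larger red tub lies off the mat at (335,272). Candidates are the red ones at (295,194) and (335,272): the smaller, on-mat one at (295,194) fits. Next I'll measure it and confirm with a crop.

```bash
python3 - <<'E'
from h import *
p=cv2.imread("pics/top0.png");d=np.load("top0d.npy")
c=viewer.calibration("top");K=np.array(c["camera_matrix"]);T=np.linalg.inv(np.array(c["camera_from_world"]))
h,w=d.shape;uv=np.stack(np.meshgrid(np.arange(w),np.arange(h)),-1).reshape(-1,1,2).astype(float)
u=cv2.undistortPoints(uv,K,np.array(c["dist"],float)).reshape(-1,2)
P=((np.c_[u,np.ones(len(u))]*d.reshape(-1,1))@T[:3,:3].T+T[:3,3]).reshape(h,w,3)
hsv=cv2.cvtColor(p,cv2.COLOR_BGR2HSV)
def rep(n,m,z):
    q=np.argwhere(m)[:,::-1]; X=ray("top",q,z)[:,:2] if z is not None else None
    r=cv2.minAreaRect(X.astype(np.float32)*1000);b=cv2.boxPoints(r)
    e=[b[1]-b[0],b[2]-b[1]];L=max(e,key=np.linalg.norm);a=np.degrees(np.arctan2(L[1],L[0]))
    print(n,len(q),"centre",np.round(r[0],1),"size",np.round(r[1],1),"axis deg",round((a+90)%180-90,2), "z med",np.median(P[m][:,2]).round(4),"zmax",np.percentile(P[m][:,2],98).round(4))
g=cv2.inRange(hsv,(50,120,60),(80,255,255))>0;g[:,:210]=0;g[:,245:]=0;g[:110]=0;g[245:]=0
rep("green",g,.003)
for n,(x0,x1,y0,y1) in dict(red=(275,315,168,222),amber=(255,292,115,172),big=(312,358,236,305)).items():
    m=np.zeros((h,w),bool);m[y0:y1,x0:x1]=P[y0:y1,x0:x1,2]>.018
    rep(n,m,.03)
s=cv2.resize(p[95:310,170:400],None,fx=2.6,fy=2.6,interpolation=cv2.INTER_CUBIC);cv2.imwrite("pics/crop.png",s)
# side-view green ends check
q=cv2.imread("pics/side0.png");g=cv2.inRange(cv2.cvtColor(q,cv2.COLOR_BGR2HSV),(50,120,60),(75,255,255))
X=ray("side",np.argwhere(g[215:280,170:290])[:,::-1]+[170,215],.003)[:,:2].astype(np.float32)*1000
print("side green",cv2.minAreaRect(X))
E
```

```text
green 955 centre [552.5 119.7] size [328.1  24.1] axis deg 7.21 z med 0.0034 zmax 0.0097
red 693 centre [493.  -62.5] size [ 86.6 131.6] axis deg -8.68 z med 0.0503 zmax 0.061
amber 685 centre [640.1 -11.8] size [142.  68.] axis deg 2.7 z med 0.0496 zmax 0.0599
big 1428 centre [ 288.9 -186.1] size [151.6 103.8] axis deg 8.79 z med 0.0675 zmax 0.0799
side green ((555.3984985351562, 117.19383239746094), (328.2548828125, 22.825044631958008), 7.282634258270264)
```

View pics/crop.png

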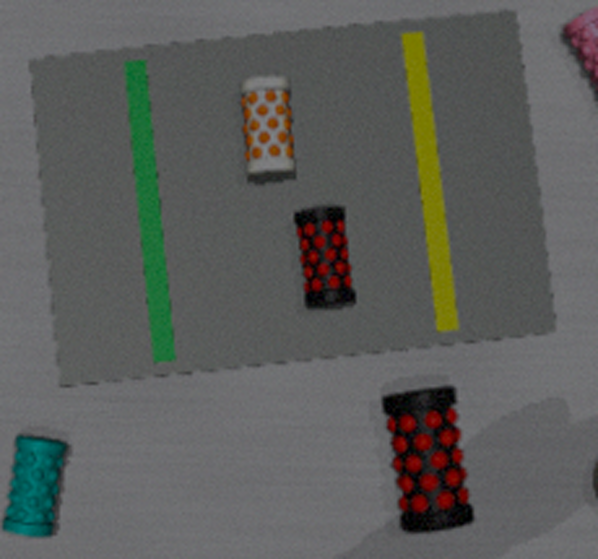

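Crop: the red tub has a black core and black caps and spans (295,207)–(355,307). It is smaller than the off-mat one at (427,458), so it is the target. The first depth boxes were inflated by edge pixels, so I'll re-measure with cleaner masks.

```bash
cat >> h.py <<'E'
def cloud(name,d,p=None):
    c=viewer.calibration(name);K=np.array(c["camera_matrix"]);T=np.linalg.inv(np.array(c["camera_from_world"]))
    h,w=d.shape;uv=np.stack(np.meshgrid(np.arange(w),np.arange(h)),-1).reshape(-1,1,2).astype(float)
    u=cv2.undistortPoints(uv,K,np.array(c["dist"],float)).reshape(-1,2)
    return ((np.c_[u,np.ones(len(u))]*d.reshape(-1,1))@T[:3,:3].T+T[:3,3]).reshape(h,w,3)
LC=np.array([.5535,.1185]);LA=np.radians(7.23)
def inline(X):
    R=np.array([[np.cos(LA),np.sin(LA)],[-np.sin(LA),np.cos(LA)]]);return (np.asarray(X)-LC)@R.T
def redpose(p,box=(240,320,160,235)):
    "red tub from top picture: dark/red pixels on the grey mat, projected at mid height"
    hsv=cv2.cvtColor(p,cv2.COLOR_BGR2HSV)
    m=((hsv[...,2]<52)|((hsv[...,1]>130)&((hsv[...,0]<10)|(hsv[...,0]>170)))).astype(np.uint8)
    k=np.zeros_like(m);k[box[2]:box[3],box[0]:box[1]]=1;m=cv2.morphologyEx(m*k,cv2.MORPH_CLOSE,np.ones((3,3)))
    n,l,s,_=cv2.connectedComponentsWithStats(m);i=1+s[1:,4].argmax()
    X=ray("top",np.argwhere(l==i)[:,::-1],.033)[:,:2]
    r=cv2.minAreaRect((X*1000).astype(np.float32))
    w,v=np.linalg.eigh(np.cov(X.T));a=np.degrees(np.arctan2(v[1,1],v[0,1]));a=(a+90)%180-90
    c=X.mean(0);return c,a,inline(c),np.round(r[1],1)
E
python3 - <<'E'
from h import *
p=cv2.imread("pics/top0.png");d=np.load("top0d.npy");P=cloud("top",d)
hsv=cv2.cvtColor(p,cv2.COLOR_BGR2HSV);print("V mat/tub",np.median(hsv[150:220,240:260,2]),hsv[178:212,292,2])
print(redpose(p))
for n,(x0,x1,y0,y1) in dict(red=(275,315,168,222),amber=(255,292,115,172)).items():
    m=P[y0:y1,x0:x1,2]>.042;m=cv2.morphologyEx(m.astype(np.uint8),cv2.MORPH_OPEN,np.ones((5,5)))>0
    X=P[y0:y1,x0:x1][m][:,:2];r=cv2.minAreaRect((X*1000).astype(np.float32))
    w,v=np.linalg.eigh(np.cov(X.T));a=np.degrees(np.arctan2(v[1,1],v[0,1]))
    print(n,m.sum(),X.mean(0).round(4),np.round(r[0],1),np.round(r[1],1),(a+90)%180-90,inline(X.mean(0)))
E
```

```text
V mat/tub 89.0 [ 37  28  28  38  36  29  24  47 102 124 118 104  58  19  37  59  48  29
  29  63  87  75  42  25  71 118 128 113  78  25  17   1  18  13]
(array([ 0.50088104, -0.06913709]), np.float64(7.60074092795162), array([-0.07581522, -0.17952294]), array([108.4,  53.6]))
red 491 [ 0.5013 -0.0676] [463.1 -56.9] [ 70.9 187.9] 2.009993382067364 [-0.07522979 -0.1780129 ]
amber 494 [ 0.639  -0.0057] [638.9  -4.6] [98.6 41.8] 5.5611722422925425 [ 0.06921547 -0.13400312]
```

Red is at (0.501, -0.068), 100×54 mm as stated, 179 mm short of the line and nearly parallel to it. I'll push with two half-open fingers, jaw axis along the tub, from the -y side. First I plan the transfer to behind the tub.

```bash
cat >> h.py <<'E'
def plan(goal,yaw,n):
    s=arm.sense();p=np.array(s["ee_pos"]);y0=s["tool_rot"][2];D=(np.array(goal)-p)/n;dy=(yaw-y0)/n
    for i in range(n):
        y=y0+i*dy;print([0,0,round(-dy,3),round(D[0]*np.cos(y)+D[1]*np.sin(y),4),round(D[0]*np.sin(y)-D[1]*np.cos(y),4),round(-D[2],4)])
E
python3 - <<'E'
from h import *
d=np.load("top0d.npy");P=cloud("top",d)
print("box height",np.percentile(P[120:270,438:500,2],99))
plan([.510,-.145,.22],.13,14)
E
```

```text
box height 0.1524746314260921
[0, 0, np.float64(-0.097), np.float64(-0.026), np.float64(-0.0307), np.float64(0.0008)]
[0, 0, np.float64(-0.097), np.float64(-0.0229), np.float64(-0.0331), np.float64(0.0008)]
[0, 0, np.float64(-0.097), np.float64(-0.0196), np.float64(-0.0351), np.float64(0.0008)]
[0, 0, np.float64(-0.097), np.float64(-0.0161), np.float64(-0.0368), np.float64(0.0008)]
[0, 0, np.float64(-0.097), np.float64(-0.0125), np.float64(-0.0382), np.float64(0.0008)]
[0, 0, np.float64(-0.097), np.float64(-0.0088), np.float64(-0.0393), np.float64(0.0008)]
[0, 0, np.float64(-0.097), np.float64(-0.0049), np.float64(-0.0399), np.float64(0.0008)]
[0, 0, np.float64(-0.097), np.float64(-0.0011), np.float64(-0.0402), np.float64(0.0008)]
[0, 0, np.float64(-0.097), np.float64(0.0028), np.float64(-0.0401), np.float64(0.0008)]
[0, 0, np.float64(-0.097), np.float64(0.0067), np.float64(-0.0397), np.float64(0.0008)]
[0, 0, np.float64(-0.097), np.float64(0.0105), np.float64(-0.0388), np.float64(0.0008)]
[0, 0, np.float64(-0.097), np.float64(0.0142), np.float64(-0.0377), np.float64(0.0008)]
[0, 0, np.float64(-0.097), np.float64(0.0177), np.float64(-0.0361), np.float64(0.0008)]
[0, 0, np.float64(-0.097), np.float64(0.0211), np.float64(-0.0342), np.float64(0.0008)]
```

Box top is at 0.152 m, so TCP height 0.23 m clears it.

Call:
step_arm(
  steps=[
    [0,0,-0.097,-0.026,-0.031,0,110],
    [0,0,-0.097,-0.023,-0.033,0,110],
    [0,0,-0.097,-0.02,-0.035,0,110],
    [0,0,-0.097,-0.016,-0.037,0,110],
    [0,0,-0.097,-0.0125,-0.038,0,110],
    [0,0,-0.097,-0.009,-0.039,0,110],
    [0,0,-0.097,-0.005,-0.04,0,110],
    [0,0,-0.097,-0.001,-0.04,0,110],
    [0,0,-0.097,0.003,-0.04,0,110],
    [0,0,-0.097,0.007,-0.04,0,110],
    [0,0,-0.097,0.0105,-0.039,0,110],
    [0,0,-0.097,0.014,-0.038,0,110],
    [0,0,-0.097,0.018,-0.036,0,110],
    [0,0,-0.097,0.021,-0.034,0,110],
    [0,0,0,0,0,0,110],
  ],
)

```text
time: 1.98
ee_pos: [0.5048, -0.1215, 0.2266]
tool_rot: [-3.134, 0.006, 0.181]
contact_force: [-0.4, 0.2, 0.0]
finger_gap: 0.0487
```

Call:
step_arm(
  steps=[
    [0,0,0.026,0,0.0135,0.03,110],
    [0,0,0.026,0,0.0135,0.035,110],
    [0,0,0,0,0,0.03,110],
    [0,0,0,0,0,0,110],
  ],
)

```text
time: 2.48
ee_pos: [0.5075, -0.1507, 0.1288]
tool_rot: [-3.136, 0.007, 0.123]
contact_force: [-0.2, 0.7, 0.6]
finger_gap: 0.0484
```

```bash
python3 - <<'E'
from h import *
from scipy.spatial.transform import Rotation as R
s=arm.sense();print(s["ee_pos"],s["tool_rot"],s["time"],s["finger_gap"])
p,d=viewer.get_image("wrist");cv2.imwrite("pics/w1.png",p)
c=viewer.calibration("wrist");A=np.array(c["tool_from_camera"]);T=np.eye(4);T[:3,:3]=R.from_euler("xyz",s["tool_rot"]).as_matrix();T[:3,3]=s["ee_pos"];T=T@A
uv=np.stack(np.meshgrid(np.arange(560),np.arange(420)),-1).reshape(-1,1,2).astype(float)
u=cv2.undistortPoints(uv,np.array(c["camera_matrix"]),np.array(c["dist"],float)).reshape(-1,2)
P=(np.c_[u,np.ones(len(u))]*d.reshape(-1,1))@T[:3,:3].T+T[:3,3]
X=P[(d.ravel()>0)&(P[:,2]>.04)&(P[:,2]<.065)]
X=X[(np.abs(X[:,0]-.50)<.075)&(X[:,1]>-.11)&(X[:,1]<-.02)]
print(len(X),X.mean(0),np.percentile(X,[1,99],axis=0).round(4)); t=X[X[:,2]>np.percentile(X[:,2],85)];print("top",t.mean(0))
E
```

```text
[ 0.50754459 -0.15067618  0.12879541] [-3.13578846  0.00720033  0.12303072] 2.475 0.048380628076265524
12552 [ 0.50382295 -0.0702794   0.05009426] [[ 0.455  -0.0968  0.0406]
 [ 0.5525 -0.0441  0.0566]]
top [ 0.50251437 -0.07070532  0.05547986]
```

View pics/w1.png

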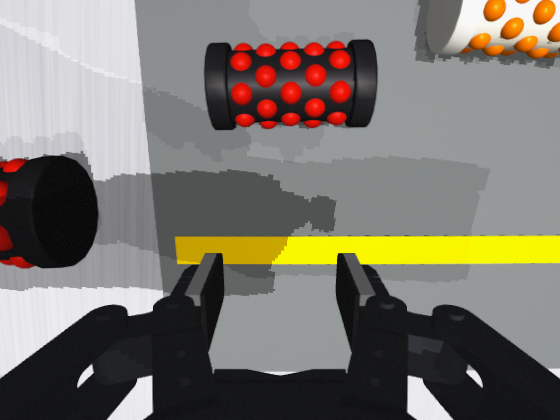

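Wrist view: red tub at (290,85), fingers aligned with its axis at x≈(210..350), orange tub well to the right (490,25). Shift 5 mm along tool x and descend.

Call:
step_arm(
  steps=[
    [0,0,0,0.006,0,0.03,110],
    [0,0,0,0,0,0.03,110],
    [0,0,0,0,0,0.03,110],
    [0,0,0,0,0,0.015,110],
    [0,0,0,0,0,0,110],
    [0,0,0,0,0,0,110],
  ],
)

```text
time: 3.28
ee_pos: [0.52, -0.1528, 0.0309]
tool_rot: [3.14, -0.007, 0.119]
contact_force: [0.2, -0.3, 0.8]
finger_gap: 0.0486
```

Call:
step_arm(
  steps=[
    [0,0,-0.01,-0.005,0,0.009,110],
    [0,0,0,0,0,0.006,110],
    [0,0,0,0,0,0,110],
    [0,0,0,0,-0.01,0,110],
    [0,0,0,0,-0.01,0,110],
    [0,0,0,0,-0.006,0,110],
    [0,0,0,0,-0.003,0,110],
    [0,0,0,0,0,0,110],
  ],
)

```text
time: 4.28
ee_pos: [0.5119, -0.122, 0.0169]
tool_rot: [3.139, -0.01, 0.131]
contact_force: [0.1, 0.3, 0.2]
finger_gap: 0.0485
```

Call:
step_arm(
  steps=[
    [0,0,0,0,-0.003,0,110],
    [0,0,0,0,-0.003,0,110],
    [0,0,0,0,-0.003,0,110],
    [0,0,0,0,-0.003,0,110],
    [0,0,0,0,-0.003,0,110],
    [0,0,0,0,-0.003,0,110],
    [0,0,0,0,-0.004,0,110],
    [0,0,0,0,-0.004,0,110],
    [0,0,0,0,-0.004,0,110],
    [0,0,0,0,-0.004,0,110],
    [0,0,0,0,-0.003,0,110],
    [0,0,0,0,-0.002,0,110],
    [0,0,0,0,0,0,110],
  ],
)

```text
time: 5.9
ee_pos: [0.5066, -0.081, 0.0168]
tool_rot: [3.139, -0.01, 0.13]
contact_force: [0.6, 0.7, -0.2]
finger_gap: 0.0484
```

```bash
cat >> h.py <<'E'
def wlook(fn=None):
    from scipy.spatial.transform import Rotation as R
    s=arm.sense();p,d=viewer.get_image("wrist")
    if fn: cv2.imwrite(fn,p)
    c=viewer.calibration("wrist");T=np.eye(4);T[:3,:3]=R.from_euler("xyz",s["tool_rot"]).as_matrix();T[:3,3]=s["ee_pos"];T=T@np.array(c["tool_from_camera"])
    uv=np.stack(np.meshgrid(np.arange(560),np.arange(420)),-1).reshape(-1,1,2).astype(float)
    u=cv2.undistortPoints(uv,np.array(c["camera_matrix"]),np.array(c["dist"],float)).reshape(-1,2)
    r=np.c_[u,np.ones(len(u))];P=(r*d.reshape(-1,1))@T[:3,:3].T+T[:3,3]
    return s,p,P.reshape(420,560,3),(r@T[:3,:3].T).reshape(420,560,3),T[:3,3]
E
python3 - <<'E'
from h import *
s=arm.sense();print("tcp in line",inline(s["ee_pos"][:2]))
q,d=viewer.get_image("side");cv2.imwrite("pics/s1.png",q)
p,d=viewer.get_image("top");cv2.imwrite("pics/t1.png",p)
s,p,P,_,_=wlook("pics/w2.png")
cv2.imwrite("pics/m1.png",np.hstack([q[120:320,130:430],p[::2,::2][:200]]))
E
```

```text
tcp in line [-0.07164676 -0.19203926]
```

View pics/m1.png

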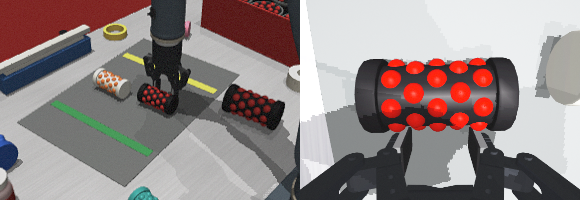

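The side crop shows the fingers directly behind the red tub, and the wrist view shows it centred and square. I'll measure its pose from the wrist depth.

```bash
cat >> h.py <<'E'
def tubw(fn=None):
    s,p,P,_,_=wlook(fn);hsv=cv2.cvtColor(p,cv2.COLOR_BGR2HSV)
    m=((hsv[...,1]>150)&((hsv[...,0]<8)|(hsv[...,0]>172))&(hsv[...,2]>90))&(P[...,2]>.02)&(P[...,2]<.066)
    X=P[m];L=inline(X[:,:2]);t=inline(np.array(s["ee_pos"])[:2])
    k=np.abs(L-[-.075,t[1]+.045])<[.07,.08];k=k.all(1);L=L[k];z=X[k,2]
    k=z>np.percentile(z,80);r=L[k]
    a=np.polyfit(r[:,0],r[:,1],1)[0]
    print("t",s["time"],"tcp line",t.round(4),"tub top-ridge line",r.mean(0).round(4),"z",z[k].mean().round(4),"extent",np.percentile(L,[1,99],axis=0).round(4).tolist(),"tilt vs line deg",np.degrees(a).round(2))
E
python3 - <<'E'
from h import *
tubw("pics/w3.png")
p=cv2.imread("pics/s1.png");hsv=cv2.cvtColor(p,cv2.COLOR_BGR2HSV)
E
```

```text
t 6.05 tcp line [-0.0717 -0.1924] tub top-ridge line [-0.0737 -0.1538] z 0.0548 extent [[-0.107, -0.1773], [-0.0402, -0.1288]] tilt vs line deg 1.05
```

The tub axis sits 38.5 mm ahead of the TCP, as expected in contact, and is parallel within about 1°. It has 154 mm still to go.

Call:
step_arm(
  steps=[
    [0,0,0,0,-0.002,0,110],
    [0,0,0,0,-0.003,0,110],
    [0,0,0,0,-0.004,0,110],
    [0,0,0,0,-0.004,0,110],
    [0,0,0,0,-0.004,0,110],
    [0,0,0,0,-0.004,0,110],
    [0,0,0,0,-0.004,0,110],
    [0,0,0,0,-0.004,0,110],
    [0,0,0,0,-0.004,0,110],
    [0,0,0,0,-0.004,0,110],
    [0,0,0,0,-0.004,0,110],
    [0,0,0,0,-0.004,0,110],
    [0,0,0,0,-0.004,0,110],
    [0,0,0,0,-0.004,0,110],
    [0,0,0,0,-0.004,0,110],
    [0,0,0,0,-0.004,0,110],
    [0,0,0,0,-0.004,0,110],
    [0,0,0,0,-0.004,0,110],
    [0,0,0,0,-0.003,0,110],
    [0,0,0,0,-0.002,0,110],
  ],
)

```text
time: 8.6
ee_pos: [0.4964, -0.0027, 0.0166]
tool_rot: [3.139, -0.01, 0.13]
contact_force: [-0.2, 0.1, -0.4]
finger_gap: 0.0486
```

```bash
python3 - <<'E'
from h import *
tubw("pics/w4.png");tubw()
E
```

```text
t 8.6 tcp line [-0.0719 -0.1131] tub top-ridge line [-0.0752 -0.0755] z 0.0548 extent [[-0.1082, -0.098], [-0.0415, -0.0504]] tilt vs line deg 1.12
t 8.65 tcp line [-0.0719 -0.1128] tub top-ridge line [-0.075 -0.075] z 0.0548 extent [[-0.1082, -0.0977], [-0.0415, -0.0501]] tilt vs line deg 0.98
```

Call:
step_arm(
  steps=[
    [0,0,0,0,-0.002,0,110],
    [0,0,0,0,-0.003,0,110],
    [0,0,0,0,-0.004,0,110],
    [0,0,0,0,-0.004,0,110],
    [0,0,0,0,-0.004,0,110],
    [0,0,0,0,-0.004,0,110],
    [0,0,0,0,-0.004,0,110],
    [0,0,0,0,-0.004,0,110],
    [0,0,0,0,-0.004,0,110],
    [0,0,0,0,-0.004,0,110],
    [0,0,0,0,-0.004,0,110],
    [0,0,0,0,-0.004,0,110],
    [0,0,0,0,-0.004,0,110],
    [0,0,0,0,-0.004,0,110],
    [0,0,0,0,-0.003,0,110],
    [0,0,0,0,-0.003,0,110],
    [0,0,0,0,-0.002,0,110],
    [0,0,0,0,-0.001,0,110],
  ],
)

```text
time: 10.95
ee_pos: [0.4878, 0.063, 0.0165]
tool_rot: [3.139, -0.01, 0.13]
contact_force: [0.7, 0.7, 0.7]
finger_gap: 0.0488
```

```bash
python3 - <<'E'
from h import *
tubw("pics/w5.png");tubw()
E
```

```text
t 10.95 tcp line [-0.0721 -0.0468] tub top-ridge line [-0.0762 -0.0093] z 0.0548 extent [[-0.1095, -0.0325], [-0.0426, 0.0159]] tilt vs line deg 0.85
t 11.0 tcp line [-0.0721 -0.0467] tub top-ridge line [-0.076  -0.0091] z 0.0548 extent [[-0.1094, -0.0324], [-0.0426, 0.0161]] tilt vs line deg 0.94
```

View pics/w5.png

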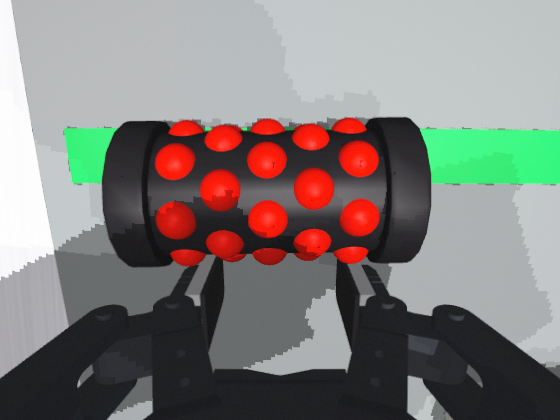

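The tub at (268,190) straddles the green line (rows 128–185) and is about 9 mm short. One slow nudge, then I back off.

Call:
step_arm(
  steps=[
    [0,0,0,0,-0.001,0,110],
    [0,0,0,0,-0.002,0,110],
    [0,0,0,0,-0.002,0,110],
    [0,0,0,0,-0.002,0,110],
    [0,0,0,0,-0.001,0,110],
    [0,0,0,0,0,0,110],
    [0,0,0,0,0,0,110],
    [0,0,0,0,0.003,0,110],
    [0,0,0,0,0.01,0,110],
    [0,0,0,0,0.02,0,110],
    [0,0,0,0,0.03,0,110],
    [0,0,0,0,0,0,110],
  ],
)

```text
time: 12.55
ee_pos: [0.4952, 0.0043, 0.0166]
tool_rot: [3.138, -0.01, 0.129]
contact_force: [-0.8, 0.7, 0.1]
finger_gap: 0.0484
```

```bash
python3 - <<'E'
from h import *
s,p,P,r,o=wlook("pics/w6.png")
hsv=cv2.cvtColor(p,cv2.COLOR_BGR2HSV);g=cv2.inRange(hsv,(50,120,60),(75,255,255))>0
X=(o+r*((.003-o[2])/r[...,2])[...,None])[g][:,:2];print("green in line frame",g.sum(),np.percentile(inline(X),[1,99],axis=0).round(4))
s0=arm.sense()["ee_pos"];m=((hsv[...,1]>150)&((hsv[...,0]<8)|(hsv[...,0]>172))&(hsv[...,2]>90))&(P[...,2]>.02)&(P[...,2]<.066)
L=inline(P[m][:,:2]);z=P[m][:,2];k=(np.abs(L-[-.075,0])<[.07,.05]).all(1);L=L[k];z=z[k];t=L[z>np.percentile(z,80)]
print(s0,"tub",t.mean(0),np.percentile(L,[1,99],axis=0).round(4),np.degrees(np.polyfit(t[:,0],t[:,1],1)[0]))
E
```

```text
green in line frame 6331 [[-0.1639 -0.0116]
 [ 0.0418  0.0039]]
[0.49528689 0.00593889 0.01661111] tub [-0.07668431 -0.01308392] [[-0.1093 -0.0268]
 [-0.0423 -0.0101]] 0.6088158610348268
```

The view from low behind is biased to the near side. I'll rise and check with the top camera and from above.

Call:
step_arm(
  steps=[
    [0,0,0,0,0.03,0,110],
    [0,0,0,0,0.03,-0.03,110],
    [0,0,0,0,0.03,-0.05,110],
    [0,0,0,0,0.03,-0.05,110],
    [0,0,0,0,0.03,-0.05,110],
    [0,0,0,0,0.03,0,110],
    [0,0,0,0,0,0,110],
  ],
)

```text
time: 13.48
ee_pos: [0.5186, -0.1731, 0.2027]
tool_rot: [3.141, -0.011, 0.139]
contact_force: [0.3, 0.9, 0.3]
finger_gap: 0.0488
```

```bash
python3 - <<'E'
from h import *
for i in range(2):
    p,d=viewer.get_image("top");print(arm.sense()["time"],redpose(p,(205,285,160,235)))
cv2.imwrite("pics/t2.png",p);cv2.imwrite("pics/t2c.png",cv2.resize(p[95:250,170:400],None,fx=2.6,fy=2.6))
P=cloud("top",d);m=P[115:172,255:292,2]>.042;m=cv2.morphologyEx(m.astype(np.uint8),cv2.MORPH_OPEN,np.ones((5,5)))>0
print("amber",P[115:172,255:292][m].mean(0))
q,_=viewer.get_image("side");cv2.imwrite("pics/s2.png",q)
E
```

```text
13.525 (array([0.47573692, 0.10821913]), np.float64(8.518166066503653), array([-0.07843866, -0.00041244]), array([103.1,  52.7]))
13.575 (array([0.47565966, 0.10816317]), np.float64(8.382158294620808), array([-0.07852235, -0.00045822]), array([103.2,  52.4]))
amber [ 0.63810189 -0.00574516  0.05656787]
```

View pics/t2c.png

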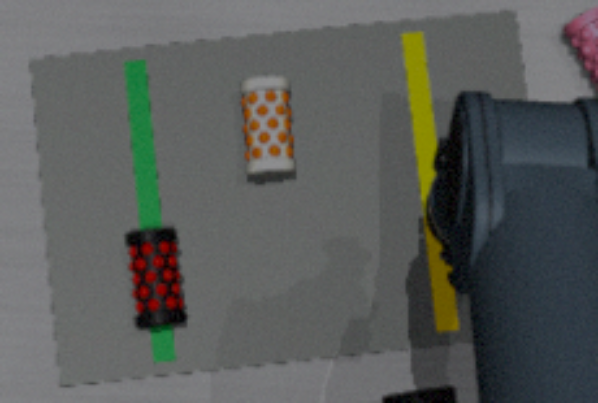

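The crop shows the red tub at (156,278) centred on and parallel to the green line, with the orange tub unmoved at (269,125). Top-camera measurements put it 0.4 mm off the line's middle, tilted about 1.2° and 78 mm along it, at rest. Handing in.

```bash
python3 -c "
from rig import workorder;print(workorder.sign_off())"
```

```text
the job is handed in; nothing more can be done
None
```

I rolled the red tub (the smaller red one, on the mat) about 179 mm onto the green line. I pushed it slowly with the outer sides of two half-open fingers, then backed the arm off. The job was handed in at about 13.6 s on the robot's clock.

**Last checks, top camera:**
- **Red tub:** it lies about 0.4 mm from the line's middle, tilted about 1.2° from parallel, and 78 mm along from the line's centre. Two pictures 0.05 s apart agreed within 0.1 mm, so I took it as at rest.
- **Orange-sweets tub:** it is within about 1 mm of its starting place.
- **Robot:** it was clear of everything, with the tool at 0.20 m height and about 280 mm from the red tub.

**A check that disagreed:** a low wrist view just after backing off put the red tub 13 mm off the line's middle. From behind it saw only the tub's near side, so I relied on the top view instead.

I saved a last side picture but did not measure from it.

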